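# Pack the jeweller's flux bottles into the bottle carrier

## Robot

A 6-joint arm with a two-finger parallel gripper is mounted at the origin on the work surface. World frame = base frame: x ahead of the robot, y to its left, z up, the work surface at z = 0. Lengths are in m, angles in degrees, forces in N, time in s.
With the tool pointing down it reaches from about 0.4 to 0.825 m from the base axis. Payload 7 kg.
Tool frame: the origin (TCP) lies on the centre line of the jaws, within the pads' length; the fingertips stand 14 mm ahead of it and the grasp point (between the pads) lies 5 mm behind it; z points along the fingers, x is the direction in which the jaws open and shut, and the axes are right-handed (so a half turn about z gives the same grasp; the last joint's range is limited). The gripper opens to 88 mm and grips with 3 to 60 N. Pads are 19 mm wide; open, the fingers measure 130 mm over their backs; the gripper's body (78 mm by 193 mm) begins 47 mm behind the grasp point.
Start: joints at [81.652, 20.546, 0.682, 0, -70.136, -16.507], TCP at [0.284, 0.612, 0.22] pointing down, gripper open.
Joint ranges: [-176.03, 176.03], [-82.01, 121.73], [-58.28, 71.71], [-173.87, 95.51], [-174.79, -0.11], [-173.66, 173.66]. Speed limits (degrees/s): [136.94, 136.94, 172.46, 180, 180, 180].

## Interface

Orientations are given as [roll, pitch, yaw] about the fixed x, y, z axes, in that order (R = Rz(yaw) Ry(pitch) Rx(roll)).
In Python, from plant import * gives the robot as it stands.
- The arm moves only by the shell command python3 -m handwheel 'ROWS' [OPENING]. ROWS is JSON, a list of rows, each a list of 2 entries, a list of its own where there are three numbers: the shift along the tool's x, y, z each as a share of 0.2 m, from -1 to 1, then the turn, a rotation vector about the tool's x, y, z each as a share of 360 degrees, from -1 to 1. In form: [[[tx, ty, tz], [ax, ay, az]], ...]. A call has 1 to 5 rows; each row is the pose to reach, as a shift and turn from the pose commanded when the call began, along the tool's axes at that moment, turning the shorter way round; what a row does not reach only later rows make up. A row lasts 1/12 s, in which the tool goes at most 41.7 mm and 7.16 degrees, less where a joint would pass 70% of its speed; a pose out of reach is approached as far as the arm can. A call with a number of a shift or a turn outside -1 to 1 is refused whole. A call with a gripper value outside its range is refused whole. OPENING is the closure, from -1 (fully open) to 1 (shut), set as the call begins (- or left out, the last holds). The fingers move at their own pace and stop on an object; the grip force is fixed at half the most. Time passes only in rows, so rows that repeat a pose let the fingers close. It gives the time, the measured TCP pose, the force and the opening at its end, in the units of the state.
- get_obs(): the state, without advancing time (a new reading comes with each control period).
- snapshot(name): name is "scene" or "top" or "wrist"; returns a dict with "color" (384x512x3 uint8, red, green, blue), "z_map" (384x512 float32, m along the optical axis (not along the pixel's ray), 0 where there is no reading), "intrinsics" (3x3 intrinsics, pixels), "rvec" (rotation vector, rad) and "tvec" (3), from world to camera coordinates, as OpenCV has them. Camera axes: x right, y down, z forward; pixel columns grow to the right and rows downward; lengths in m; the calibration is good to about 2 mm. The wrist camera is an equidistant fisheye: a pixel r from the principal point sees the ray r / f radians off the axis. A picture is of the moment at which its call begins.
- close_job(): hands the job in, once; it reports no verdict.
The state is a dict: "clock": time; "joint_pos": joint angles; "qvel": joint speeds; "tau": joint torques, N m; "tool_pos": TCP position; "orientation": TCP orientation; "force": force on the tool from outside, world axes, zero at the start; "moment": the same for the moment, N m; "opening": finger opening in m.
Only numpy, scipy, OpenCV 4.12 (cv2) and the standard library are available. Lean on these libraries where they do the work, as an engineer would, in place of code of your own. Each camera call takes 0.05 s, during which the arm holds its last target. There are 200 camera calls.

## Task

Take the two amber glass bottles out of the sloping rack and stand each one upright on the floor of its own empty cell in the blue bottle carrier, setting them down gently because they are glass. Then swing the carrier's handle straight up, ready to be carried off, and let go. Leave the white bottle in the rack, the jars in their cells, and the carrier and brush pot where they stand.

Things in the scene. Friction and masses are not known exactly. Their poses are not given: they have to be found in the camera images.
- bottle_a: Amber glass bottle with a white paper label and a black cap, 54 mm diameter, 135 mm tall: straight to 85 mm, shoulder to 100 mm, screw cap 34 mm diameter from 105 to 135 mm (grip it at 120 mm). Origin: centre of its underside; z along its axis to the cap. At the start it stands in one bay of the rack, leaning 30 degrees away from the robot.
- bottle_b: A second amber glass bottle, the same size and look as bottle_a, in another bay. Each weighs 0.17 to 0.34 kg.
- white_bottle: White plastic bottle with a red cap, same shape and size as the amber ones, in the remaining bay. It stays there.
- rack: Pale wooden rack, fixed, 264 mm wide (y), 115 mm high. Origin at bench level under its middle; z up, x away from the robot. Three bays 78 mm apart along y, a bottle in each; its tray leans 30 degrees, bottle tops towards +x. Along the bottles the wall they lean on (+x) is 55 mm high, partitions 50, the other wall 40: a bottle comes out along its own axis, clear after 60 mm.
- carrier: Blue plastic bottle carrier, loose on the bench, 1.1 kg, 234 mm (x) by 158 mm (y). Origin: centre of its underside, z up. Six cells 70 mm square inside, centres at x = -76, 0, 76 mm and y = -38, 38 mm; walls and partitions 6 mm thick, tops at 75 mm; cell floor at 6 mm. Two cells hold jars, four are empty.
- bail (a joint): Angle of the carrier's steel handle, which turns about the carrier's x axis at 60 mm above its underside, y = 0. 0: folded level, sticking out on the carrier's -y side. 1.571: straight up. 3.14: folded on the +y side. Stiff: stays where it is left; 2 to 5 N at the grip move it.
- bail_grip (a point): Middle of the handle's black grip, a round bar 22 mm in diameter and 100 mm long, parallel to the carrier's x axis and 140 mm from the turning axis. The handle's 8 mm arms pass outside the end walls.
- jar_steel: Clear jar with a steel lid standing in one cell of the carrier, 60 mm diameter, 91 mm tall, origin at the centre of its underside. Leave it.
- jar_green: The same jar with a green lid, in another cell. Leave it.
- brush_pot: White ceramic pot of brushes on the bench beyond the work, 72 mm diameter, 85 mm high (brushes to about 185 mm), origin at the centre of its underside. Leave it.

How it is judged:
By the outcome, as a careful person would: the job done as asked, in the order asked, and still so for the second after the job is handed in, with the robot touching nothing.
It also fails if it takes over 69 s, if anything falls off the work surface, if the arm or the gripper's body presses on something with over 40 N, if the wrist force passes 120 N, or if a joint passes its speed limit or range.

## Working session

There is one attempt and no reset: what is moved stays moved. The work goes in short steps, Python scripts to look and compute and a shell command to move; the robot and the scene stay as the last step left them, time stands still between calls to the robot, and variables do not carry over. Pictures are saved under pics/ and viewed, about 8 in all and at most 12, crops included, and the job is handed in when it is done.

```bash
ls; mkdir -p pics
python3 - <<'E'
from plant import *
import cv2,numpy as np
o=get_obs();print(o)
for n in("scene","top"):
    s=snapshot(n);np.savez(f"pics/{n}0.npz",**s);cv2.imwrite(f"pics/{n}0.png",s["color"][:,:,::-1]);print(n,s["intrinsics"],s["rvec"],s["tvec"])
a=[cv2.imread(f"pics/{n}0.png") for n in("scene","top")]
E
```

```text
pics
{'clock': 0.0, 'joint_pos': array([ 8.16531391e+01,  2.05898627e+01,  6.33162724e-01, -2.20636783e-02,
       -7.01356360e+01, -1.65073859e+01]), 'qvel': array([-0.03875497, -0.13425744,  0.03656161,  0.08516163,  0.07130756,
        0.00583542]), 'tau': array([-3.95219777e-04, -5.82717597e+01,  2.93045783e+01,  6.99737549e+00,
        6.94096714e-03, -1.48094314e-04]), 'tool_pos': array([0.2835065 , 0.61201122, 0.21862969]), 'orientation': array([-1.79993647e+02, -9.44241549e-02, -1.14861766e+02]), 'force': array([-1.02996061,  0.22813026,  0.46963467]), 'moment': array([-0.01637788, -0.01955646, -0.03169499]), 'opening': 0.08732819214933217}
scene [[358.91061007   0.         252.97740046]
 [  0.         358.91061007 194.02610607]
 [  0.           0.           1.        ]] [ 1.99606455  1.76226595 -0.50028154] [-0.09711078 -0.48991608  1.24503853]
top [[383.52638056   0.         254.3484964 ]
 [  0.         383.52638056 189.7853141 ]
 [  0.           0.           1.        ]] [ 2.13948831 -2.19285984  0.12509326] [0.03378245 0.64772088 1.01231523]
```

View pics/scene0.png

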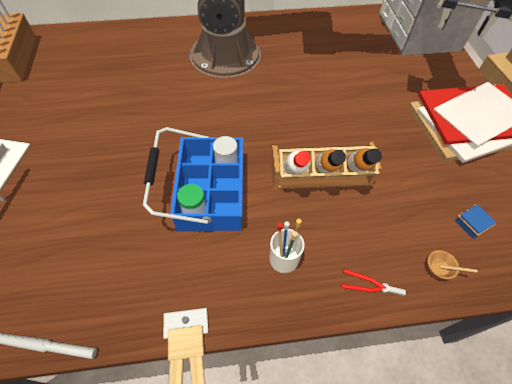

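View pics/top0.png

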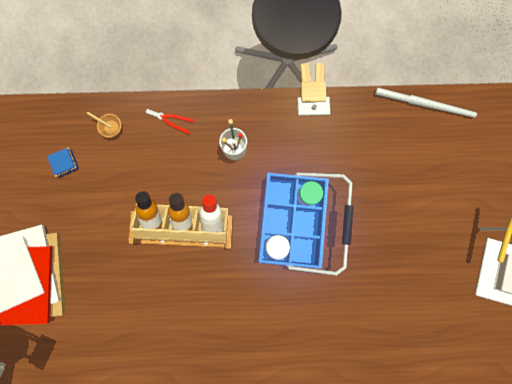

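The top view shows the amber bottles with caps at (143,200) and (177,201), and the white bottle at (209,203). The carrier is at (294,220), with the green jar at (312,192) and the steel jar at (278,247). The handle is folded on the carrier's -y side, with its grip at (348,225).

```bash
cat > h.py <<'E'
from plant import *
import cv2,numpy as np
from scipy.spatial.transform import Rotation as R
def cloud(s):
    K=s["intrinsics"];z=s["z_map"];v,u=np.mgrid[:384,:512]
    p=np.stack([(u-K[0,2])/K[0,0]*z,(v-K[1,2])/K[1,1]*z,z],-1)
    w=(p-s["tvec"])@cv2.Rodrigues(np.array(s["rvec"],float))[0]
    w[z<=0]=np.nan
    return w,cv2.cvtColor(s["color"],cv2.COLOR_RGB2HSV).astype(int)
def rot(roll,pitch,yaw): return R.from_euler('xyz',[roll,pitch,yaw],degrees=True)
def delta(pos,rt,p0=None,r0=None):
    o=get_obs()
    p0=o["tool_pos"] if p0 is None else np.array(p0); r0=R.from_euler('xyz',o["orientation"],degrees=True) if r0 is None else r0
    d=r0.inv().apply(np.array(pos)-p0);v=(r0.inv()*rt).as_rotvec(degrees=True)
    print("shift",np.round(d/.2,4),"turn",np.round(v/360,4),"| mm",np.round(d*1e3,1),"deg",np.round(v,2))
E
python3 - <<'E'
from h import *
for n in("scene","top"):
    s=np.load(f"pics/{n}0.npz");w,h=cloud(s);x,y,z=w[...,0],w[...,1],w[...,2]
    H,S,V=h[...,0],h[...,1],h[...,2]
    print(n)
    blue=(H>100)&(H<125)&(S>130)&(z>.066)&(z<.085)&(x>.3)&(x<.7)&(abs(y)<.4)
    r=cv2.minAreaRect(w[blue][:,:2].astype(np.float32));print(" carrier",blue.sum(),r,"z",np.median(z[blue]))
    g=(V<70)&(z>.03)&(z<.09)&(x>.2)&(x<.7)&(y<.0)&(y>-.4)
    r=cv2.minAreaRect(w[g][:,:2].astype(np.float32));print(" grip",g.sum(),r,np.median(w[g],0))
    reg=(x>.3)&(x<.75)&(y>.05)&(y<.6)
    b=(V<75)&(S<200)&(z>.11)&(z<.18)&reg
    k,l,st,c=cv2.connectedComponentsWithStats(b.astype(np.uint8))
    for i in range(1,k):
        if st[i,4]>15:print(" black",st[i,4],c[i],w[l==i].mean(0),w[l==i].max(0),w[l==i].min(0))
    red=((H<8)|(H>172))&(S>160)&(z>.1)&(z<.18)&reg&(y<.25)
    k,l,st,c=cv2.connectedComponentsWithStats(red.astype(np.uint8))
    for i in range(1,k):
        if st[i,4]>15:print(" red",st[i,4],c[i],w[l==i].mean(0),w[l==i].max(0),w[l==i].min(0))
    wood=(H>10)&(H<28)&(S>40)&(V>150)&(z>.05)&(z<.13)&reg
    print(" wood",wood.sum(),cv2.minAreaRect(w[wood][:,:2].astype(np.float32)),w[wood].max(0),w[wood].min(0))
    for nm,m in(("green",(H>45)&(H<80)&(S>120)),("steel",(S<40)&(V>120))):
        m=m&(z>.088)&(z<.11)&(x>.3)&(x<.7)&(abs(y)<.2);print(" ",nm,m.sum(),w[m].mean(0))
E
```

```text
scene
 carrier 905 ((0.5687164068222046, -0.08577825874090195), (0.16192252933979034, 0.24634966254234314), 83.18920135498047) z 0.07395520028036172
 grip 0 ((0.0, 0.0), (0.0, 0.0), 0.0) [nan nan nan]
 black 216 [371.59722222 156.30555556] [0.62490835 0.28057664 0.16457244] [0.63898143 0.29919473 0.17647467] [0.60520603 0.26753212 0.1409311 ]
 black 200 [336.41  157.685] [0.6198591  0.20160305 0.16507647] [0.63435482 0.21938442 0.17575469] [0.60440831 0.18709637 0.14339118]
 red 191 [301.5078534  158.72774869] [0.61385439 0.12428716 0.16539526] [0.62854745 0.15579147 0.1759012 ] [0.5421241  0.10828827 0.10097981]
 wood 1216 ((0.50380539894104, 0.2972276210784912), (0.22270788252353668, 0.6424655914306641), 28.986473083496094) [0.74779315 0.59687649 0.12982725] [0.38180943 0.06277273 0.05061983]
  green 486 [ 0.63578075 -0.12994391  0.09605089]
  steel 555 [ 0.51596607 -0.04300297  0.09633692]
top
 carrier 884 ((0.5632776021957397, -0.08302564918994904), (0.1615488976240158, 0.2326326221227646), 82.92076110839844) z 0.07469498476713818
 grip 0 ((0.0, 0.0), (0.0, 0.0), 0.0) [nan nan nan]
 black 195 [142.96923077 200.13846154] [0.61552211 0.28446125 0.1660258 ] [0.63528671 0.30039911 0.1779309 ] [0.59755076 0.27030127 0.14929416]
 black 165 [175.85454545 201.96363636] [0.60923045 0.20616531 0.16614649] [0.62869904 0.22135547 0.17636947] [0.59306007 0.19081043 0.14830156]
 red 211 [208.96208531 202.58293839] [0.60581743 0.12737777 0.16628658] [0.62712186 0.14402999 0.17779998] [0.58627717 0.11097857 0.14953035]
 wood 1988 ((0.5062224864959717, 0.3064303994178772), (0.21539147198200226, 0.6317338943481445), 26.564411163330078) [0.74067803 0.59771437 0.12994874] [0.38249089 0.07016555 0.05015005]
  green 130 [ 0.63690012 -0.12612405  0.09716132]
  steel 688 [ 0.50717006 -0.02753432  0.09792077]
  return _methods._mean(a, axis=axis, dtype=dtype,
  ret = um.true_divide(
```

```bash
cat >> h.py <<'E'
def tilt(psi):  # tool z along -bottle axis, tool x along -rack y
    a=np.array([.5*np.cos(psi),.5*np.sin(psi),np.cos(np.pi/6)]);x=np.array([np.sin(psi),-np.cos(psi),0]);z=-a
    return a,R.from_matrix(np.stack([x,np.cross(z,x),z],1))
def Rz(yaw): return R.from_euler('xyz',[180,0,yaw],degrees=True)
E
python3 - <<'E'
from h import *
s=np.load("pics/top0.npz");w,h=cloud(s);x,y,z=w[...,0],w[...,1],w[...,2]
m=(z>.07)&(z<.2)&(x>.68)&(abs(y)<.3);print("pot",np.nanmin(w[m],0),np.nanmax(w[m],0),np.median(w[m],0))
a,rt=tilt(np.radians(-3.8));print(a,rt.as_euler('xyz',degrees=True))
g=np.array([.615,.285,.156]);t=g-.005*a+.09*a
print(t);delta(t,rt)
E
```

```text
pot [ 0.68000322 -0.16548189  0.07018574] [0.8092657  0.10564958 0.18524966] [0.76144018 0.06339588 0.08467937]
[ 0.49890073 -0.03313695  0.8660254 ] [150.    0.  -93.8]
[0.65740656 0.28218336 0.22961216]
shift [ 0.7107 -2.3894 -0.0529] turn [-0.0824  0.0151 -0.0572] | mm [ 142.1 -477.9  -10.6] deg [-29.65   5.43 -20.6 ]
```

```bash
python3 -m handwheel '[[[0.3,-0.9,-0.3],[0,0,0]],[[0.3,-0.9,-0.3],[0,0,0]],[[0.3,-0.9,-0.3],[0,0,0]],[[0.3,-0.9,-0.3],[0,0,0]],[[0.3,-0.9,-0.3],[0,0,0]]]' -0.4
python3 -m handwheel '[[[0.3,-0.9,0],[0,0,-0.05]],[[0.3,-0.9,0],[0,0,-0.05]],[[0.3,-0.9,0],[0,0,-0.05]],[[0.3,-0.9,0],[0,0,-0.05]],[[0.3,-0.9,0],[0,0,-0.05]]]'
python3 - <<'E'
from h import *
a,rt=tilt(np.radians(-3.8))
delta(np.array([.615,.285,.156])+.085*a,rt)
E
```

```text
clock: 0.52
tool_pos: [0.4234, 0.4803, 0.2804]
orientation: [-180.0, 0.0, -114.9]
force: [-1.6, 0.3, 0.0]
opening: 0.0629
clock: 0.93
tool_pos: [0.5619, 0.3493, 0.2792]
orientation: [180.0, -0.1, -96.9]
force: [0.0, 0.7, -0.1]
opening: 0.0611
shift [ 0.2755 -0.5146  0.2478] turn [-0.0833  0.0021 -0.0085] | mm [  55.1 -102.9   49.6] deg [-29.97   0.76  -3.06]
```

```bash
python3 -m handwheel '[[[0.27,-0.51,0.24],[-0.083,0.002,-0.0085]],[[0.27,-0.51,0.24],[-0.083,0.002,-0.0085]],[[0.27,-0.51,0.24],[-0.083,0.002,-0.0085]],[[0.27,-0.51,0.24],[-0.083,0.002,-0.0085]],[[0.27,-0.51,0.24],[-0.083,0.002,-0.0085]]]'
python3 -m handwheel '[[[0,0,0],[0,0,0]],[[0,0,0],[0,0,0]]]'
python3 - <<'E'
from h import *
a,rt=tilt(np.radians(-3.8))
delta(np.array([.615,.285,.156])+.085*a,rt)
s=snapshot("wrist");np.savez("pics/w1.npz",**s);cv2.imwrite("pics/w1.png",s["color"][:,:,::-1]);print(s["intrinsics"],s["rvec"],s["tvec"],get_obs()["joint_pos"])
E
```

```text
clock: 1.35
tool_pos: [0.6565, 0.2818, 0.2204]
orientation: [148.9, -0.3, -94.1]
force: [-0.5, 0.6, -5.1]
opening: 0.0613
clock: 1.52
tool_pos: [0.6555, 0.2861, 0.2293]
orientation: [150.1, 0.0, -93.8]
force: [0.2, 0.3, 1.1]
opening: 0.0611
shift [ 0.0187 -0.0087 -0.0068] turn [-0.0002  0.     -0.    ] | mm [ 3.7 -1.7 -1.4] deg [-0.07  0.01 -0.02]
[[297.31863964   0.         258.9715826 ]
 [  0.         297.31863964 188.22647729]
 [  0.           0.           1.        ]] [-1.71923654  1.83774144  0.74187025] [0.32870954 0.32044519 0.78117893] [  29.82937372   42.76827145   40.65435827  -17.33104318 -112.35061505
   53.32047923]
```

View pics/w1.png

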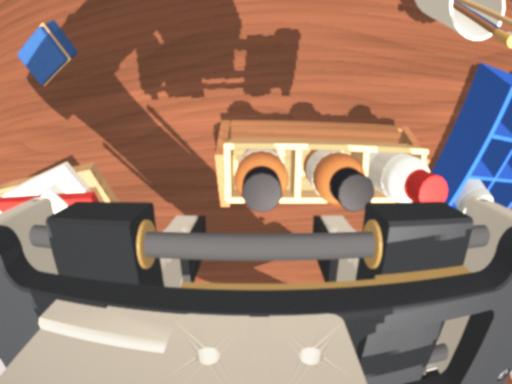

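The wrist view shows the cap of A at about (262,190), B at (352,190) and the red cap at (427,187). The fingers sit at columns 180 and 340, centred on A.

```bash
cat >> h.py <<'E'
def wray(s,u,v):
    K=s["intrinsics"];d=np.array([u-K[0,2],v-K[1,2]]);r=np.hypot(*d);th=r/K[0,0]
    c=np.array([*(d/r*np.sin(th)),np.cos(th)]);M=cv2.Rodrigues(np.array(s["rvec"],float))[0]
    return -M.T@s["tvec"],M.T@c
def onplane(s,u,v,z):
    o,d=wray(s,u,v);return o+d*(z-o[2])/d[2]
E
python3 - <<'E'
from h import *
s=np.load("pics/w1.npz");h=cv2.cvtColor(s["color"],cv2.COLOR_RGB2HSV).astype(int);H,S,V=h[...,0],h[...,1],h[...,2]
z=s["z_map"]
for (u,v) in((262,190),(352,190),(427,187)):
    win=np.zeros(z.shape,bool);win[v-28:v+28,u-26:u+26]=1
    m=win&(((V<90)&(S<120)) if u<400 else (((H<8)|(H>172))&(S>150)))
    zz=np.percentile(z[m&(z>0)],15)
    k=m&(abs(z-zz)<.012)
    vv,uu=np.nonzero(k);(cx,cy),rr=cv2.minEnclosingCircle(np.stack([uu,vv],1).astype(np.float32))
    print(m.sum(),k.sum(),zz,(uu.min(),uu.max(),vv.min(),vv.max()),cx,cy,rr)
    o,d=wray(s,cx,cy);M=cv2.Rodrigues(np.array(s["rvec"],float))[0];t=np.median(z[k])/(M@d)[2]
    print("  disc depth",o+d*t,"plane .169",onplane(s,cx,cy,.169))
print(o)
E
```

```text
200 128 0.24007846 (np.int64(244), np.int64(277), np.int64(169), np.int64(183)) 260.5 180.5 16.688419342041016
  disc depth [0.62969294 0.28639968 0.16048647] plane .169 [0.63748274 0.28594566 0.169     ]
528 179 0.08763214 (np.int64(365), np.int64(377), np.int64(203), np.int64(217)) 371.0 210.5 8.846003532409668
  disc depth [0.72510975 0.24647493 0.28089199] plane .169 [0.59443574 0.18818801 0.169     ]
555 292 0.242982 (np.int64(413), np.int64(447), np.int64(173), np.int64(201)) 429.5 189.05555725097656 18.16684913635254
  disc depth [0.61142509 0.1294017  0.16266317] plane .169 [0.6179503  0.13469395 0.169     ]
[0.7932463  0.27686713 0.33923516]
```

Run:
```python
from h import *
s=np.load("pics/w1.npz")
for p in((262,192),(353,190),(427,187)):print(onplane(s,*p,.168))
a,rt=tilt(np.radians(-3.8));print(np.array([.615,.285,.156])+.015*a)
i=cv2.resize(cv2.imread("pics/w1.png")[130:230,220:470],None,fx=3,fy=3,interpolation=cv2.INTER_CUBIC);cv2.imwrite("pics/w1c.png",i)
```

```text
[0.62386996 0.28557969 0.168     ]
[0.62098644 0.2096817  0.168     ]
[0.61974805 0.1376433  0.168     ]
[0.62248351 0.28450295 0.16899038]
```

View pics/w1c.png

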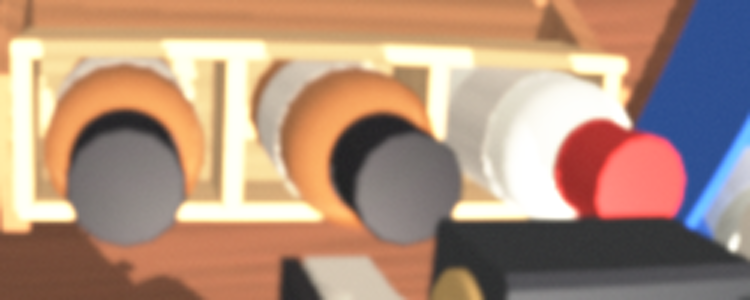

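The zoomed crop confirms the disc centres: A at about (262,191) and B at (356,193). A's cap top is then near (0.623, 0.285, 0.169), which matches the earlier estimate. I'll descend along the axis.

```bash
python3 - <<'E'
from h import *
a,rt=tilt(np.radians(-3.8))
delta(np.array([.6155,.2855,.156])-.005*a,rt)
E
python3 -m handwheel '[[[0,-0.008,0.1],[0,0,0]],[[0,-0.008,0.2],[0,0,0]],[[0,-0.008,0.3],[0,0,0]],[[0,-0.008,0.38],[0,0,0]],[[0,-0.008,0.44],[0,0,0]]]'
python3 -m handwheel '[[[0,0,0],[0,0,0]],[[0,0,0],[0,0,0]]]'
```

```text
shift [ 0.0199 -0.0177  0.452 ] turn [-0.0007  0.0001  0.0003] | mm [ 4.  -3.5 90.4] deg [-0.26  0.05  0.1 ]
clock: 1.98
tool_pos: [0.6105, 0.2909, 0.1575]
orientation: [150.4, 0.2, -93.6]
force: [-0.2, -0.7, -0.2]
opening: 0.0612
clock: 2.15
tool_pos: [0.6116, 0.2906, 0.1579]
orientation: [150.4, 0.2, -93.6]
force: [0.1, 0.7, 0.6]
opening: 0.0616
```

Run:
```python
from h import *
a,rt=tilt(np.radians(-3.8))
delta(np.array([.6155,.2855,.156])-.005*a,rt)
```

```text
shift [ 0.0242 -0.0226  0.0228] turn [-0.001   0.0002  0.0008] | mm [ 4.8 -4.5  4.6] deg [-0.36  0.07  0.28]
```

```bash
python3 -m handwheel '[[[0.012,-0.01,0.01],[0,0,0]],[[0.024,-0.022,0.022],[0,0,0]],[[0.024,-0.022,0.022],[0,0,0]],[[0.024,-0.022,0.022],[0,0,0]]]'
python3 -m handwheel '[[[0,0,0],[0,0,0]],[[0,0,0],[0,0,0]],[[0,0,0],[0,0,0]],[[0,0,0],[0,0,0]],[[0,0,0],[0,0,0]]]' 1
python3 -m handwheel '[[[0,0,0],[0,0,0]],[[0,0,0],[0,0,0]]]'
```

```text
clock: 2.48
tool_pos: [0.614, 0.2841, 0.1485]
orientation: [150.1, 0.1, -93.8]
force: [-0.9, -0.1, 0.7]
opening: 0.0613
clock: 2.9
tool_pos: [0.6138, 0.2846, 0.1484]
orientation: [150.1, 0.1, -93.8]
force: [1.0, 0.2, 1.4]
opening: 0.0338
clock: 3.07
tool_pos: [0.6138, 0.2847, 0.1484]
orientation: [150.1, 0.1, -93.7]
force: [-0.2, 0.2, -0.7]
opening: 0.0335
```

```bash
python3 -m handwheel '[[[0,0,-0.03],[0,0,0]],[[0,0,-0.1],[0,0,0]],[[0,0,-0.2],[0,0,0]],[[0,0,-0.32],[0,0,0]],[[0,0,-0.44],[0,0,0]]]'
python3 -m handwheel '[[[0,0,-0.12],[0,0,0]],[[0,0,-0.24],[0,0,0]],[[0,0,-0.24],[0,0,0]]]'
python3 - <<'E'
from h import *
psi=np.radians(-7);c=np.array([.565,-.083]);Rc=np.array([[np.cos(psi),-np.sin(psi)],[np.sin(psi),np.cos(psi)]])
for q in((.076,.038),(0,.038)):print(q,c+Rc@q)
t=c+Rc@(.076,.038)
delta([.58,.2,.34],Rz(-97))
E
```

```text
clock: 3.48
tool_pos: [0.6577, 0.2812, 0.2254]
orientation: [150.1, 0.0, -93.7]
force: [1.0, 0.6, -1.8]
opening: 0.0333
clock: 3.73
tool_pos: [0.684, 0.2789, 0.2701]
orientation: [150.5, 0.2, -93.8]
force: [0.4, -0.8, 0.2]
opening: 0.0329
(0.076, 0.038) [ 0.64506454 -0.05454532]
(0, 0.038) [ 0.56963104 -0.04528325]
shift [ 0.4272  0.6016 -0.0622] turn [ 0.0821 -0.0018  0.0087] | mm [ 85.4 120.3 -12.4] deg [29.54 -0.66  3.14]
```

```bash
python3 -m handwheel '[[[0.08,0.12,-0.16],[0.016,0,0.002]],[[0.17,0.24,-0.2],[0.033,0,0.003]],[[0.26,0.36,-0.15],[0.05,0,0.005]],[[0.34,0.48,-0.1],[0.066,-0.001,0.007]],[[0.427,0.6,-0.062],[0.082,-0.0018,0.0087]]]'
python3 -m handwheel '[[[0,0,0],[0,0,0]]]'
python3 - <<'E'
from h import *
delta([.645,-.0545,.30],Rz(-97))
E
```

```text
clock: 4.15
tool_pos: [0.5808, 0.2025, 0.3349]
orientation: [179.1, -0.2, -96.8]
force: [-0.8, 2.7, -0.4]
opening: 0.033
clock: 4.23
tool_pos: [0.5672, 0.1942, 0.3362]
orientation: [178.8, -0.4, -96.8]
force: [-2.9, -1.2, -2.8]
opening: 0.0334
shift [ 1.1871 -0.5372  0.1784] turn [ 0.0032 -0.0011  0.0005] | mm [ 237.4 -107.4   35.7] deg [ 1.16 -0.41  0.18]
```

```bash
python3 -m handwheel '[[[0.16,-0.07,0],[0.001,0,0]],[[0.34,-0.15,0.01],[0.002,0,0]],[[0.52,-0.23,0.02],[0.003,0,0]],[[0.7,-0.31,0.05],[0.003,-0.001,0]],[[0.85,-0.38,0.08],[0.003,-0.001,0]]]'
python3 -m handwheel '[[[0.14,-0.07,0.05],[0,0,0]],[[0.26,-0.12,0.08],[0,0,0]],[[0.3,-0.14,0.1],[0,0,0]],[[0.3,-0.14,0.1],[0,0,0]],[[0.3,-0.14,0.1],[0,0,0]]]'
python3 - <<'E'
from h import *
delta([.645,-.0545,.30],Rz(-97))
s=snapshot("wrist");np.savez("pics/w2.npz",**s);cv2.imwrite("pics/w2.png",s["color"][:,:,::-1])
E
```

```text
clock: 4.65
tool_pos: [0.6358, 0.0232, 0.3194]
orientation: [179.9, 0.2, -96.8]
force: [-0.1, -0.0, -2.8]
opening: 0.0334
clock: 5.07
tool_pos: [0.6564, -0.0379, 0.2983]
orientation: [179.8, 0.2, -96.9]
force: [-0.3, -0.1, -1.8]
opening: 0.0333
shift [ 0.0895  0.0465 -0.0088] turn [0.0005 0.0005 0.0002] | mm [17.9  9.3 -1.8] deg [0.17 0.17 0.06]
```

View pics/w2.png

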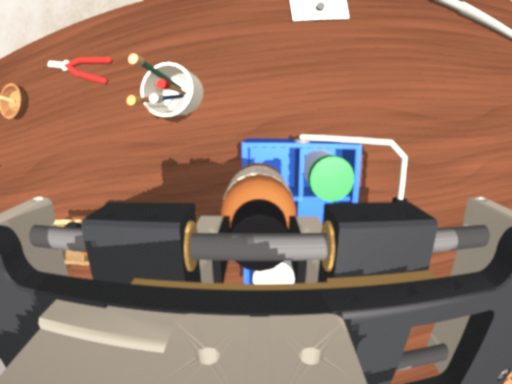

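The wrist view shows the bottle held upright. The carrier's far (+x) rim corners are at about (242,141) and (361,143), and the target cell is beneath the bottle. I'll check the rim corners against the carrier estimate.

Run:
```python
from h import *
s=np.load("pics/w2.npz");psi=np.radians(-7);Rc=np.array([[np.cos(psi),-np.sin(psi)],[np.sin(psi),np.cos(psi)]])
for p,q in(((242,141),(.117,.079)),((361,143),(.117,-.079))):
    w=onplane(s,*p,.075)[:2];print(w,"centre",w-Rc@q)
g=onplane(s,332,177,.097)[:2];print("green",g,g-Rc@(.076,-.038))
delta([.645,-.0545,.30],Rz(-97))
```

```text
[ 0.6890371  -0.01908581] centre [ 0.56328152 -0.08323824]
[ 0.66947023 -0.17834597] centre [ 0.56297001 -0.08567611]
green [ 0.63231153 -0.12886366] [ 0.56150905 -0.08188484]
shift [ 0.0931  0.0471 -0.0056] turn [0.0003 0.0005 0.0003] | mm [18.6  9.4 -1.1] deg [0.1  0.18 0.12]
```

```bash
python3 -m handwheel '[[[0.06,0.03,0],[0,0,0]],[[0.095,0.052,0.0],[0,0,0]],[[0.095,0.052,0.0],[0,0,0]],[[0.095,0.052,0.0],[0,0,0]]]'
python3 - <<'E'
from h import *
delta([.644,-.055,.21],Rz(-97));print(get_obs()["force"])
E
```

```text
clock: 5.45
tool_pos: [0.644, -0.0549, 0.3]
orientation: [-180.0, 0.2, -96.9]
force: [-0.5, 0.0, -3.1]
opening: 0.0337
shift [2.200e-03 1.000e-04 4.502e-01] turn [-0.0001  0.0006  0.0004] | mm [ 0.4  0.  90. ] deg [-0.02  0.2   0.14]
[-0.52542313  0.03667527 -3.11869616]
```

Position is right. Next, descend to about TCP z = 0.155.

```bash
python3 -m handwheel '[[[0.002,0,0.1],[0,0.0006,0]],[[0.002,0,0.25],[0,0.0006,0]],[[0.002,0,0.4],[0,0.0006,0]],[[0.002,0,0.55],[0,0.0006,0]],[[0.002,0,0.65],[0,0.0006,0]]]'
python3 -m handwheel '[[[0,0,0.03],[0,0,0]],[[0,0,0.06],[0,0,0]],[[0,0,0.06],[0,0,0]],[[0,0,0.06],[0,0,0]]]'
python3 -m handwheel '[[[0,0,0.015],[0,0,0]],[[0,0,0.03],[0,0,0]],[[0,0,0.045],[0,0,0]],[[0,0,0.055],[0,0,0]],[[0,0,0.06],[0,0,0]]]'
python3 -m handwheel '[[[0,0,0.01],[0,0,0]],[[0,0,0.02],[0,0,0]],[[0,0,0.03],[0,0,0]],[[0,0,0.03],[0,0,0]]]'
```

```text
clock: 5.87
tool_pos: [0.643, -0.0544, 0.1664]
orientation: [179.8, -0.0, -96.9]
force: [-0.5, 0.3, -3.0]
opening: 0.0334
clock: 6.2
tool_pos: [0.6451, -0.0549, 0.1586]
orientation: [-179.9, -0.0, -96.8]
force: [-0.4, 0.0, -2.2]
opening: 0.0331
clock: 6.62
tool_pos: [0.644, -0.0552, 0.1449]
orientation: [179.9, -0.0, -96.9]
force: [-0.2, 0.1, -3.4]
opening: 0.0332
clock: 6.95
tool_pos: [0.6439, -0.0552, 0.1386]
orientation: [179.9, -0.0, -96.9]
force: [-0.4, -0.1, -1.7]
opening: 0.0337
```

```bash
python3 -m handwheel '[[[0,0,0.01],[0,0,0]],[[0,0,0.02],[0,0,0]],[[0,0,0.03],[0,0,0]],[[0,0,0.035],[0,0,0]],[[0,0,0.04],[0,0,0]]]'
python3 -m handwheel '[[[0,0,0.005],[0,0,0]],[[0,0,0.01],[0,0,0]],[[0,0,0.015],[0,0,0]],[[0,0,0.02],[0,0,0]],[[0,0,0.02],[0,0,0]]]'
python3 -m handwheel '[[[0,0,0.004],[0,0,0]],[[0,0,0.007],[0,0,0]],[[0,0,0.01],[0,0,0]],[[0,0,0.01],[0,0,0]]]'
```

```text
clock: 7.37
tool_pos: [0.6441, -0.0552, 0.131]
orientation: [179.9, -0.0, -96.9]
force: [-0.5, -0.3, -2.4]
opening: 0.0332
clock: 7.78
tool_pos: [0.644, -0.0552, 0.127]
orientation: [179.9, -0.0, -96.9]
force: [0.4, -0.3, -3.5]
opening: 0.0331
clock: 8.12
tool_pos: [0.6441, -0.0552, 0.125]
orientation: [179.9, -0.0, -96.9]
force: [-0.0, 0.7, -2.4]
opening: 0.033
```

```bash
python3 -m handwheel '[[[0,0,0.003],[0,0,0]],[[0,0,0.006],[0,0,0]],[[0,0,0.01],[0,0,0]],[[0,0,0.01],[0,0,0]]]'
python3 -m handwheel '[[[0,0,0.003],[0,0,0]],[[0,0,0.006],[0,0,0]],[[0,0,0.01],[0,0,0]],[[0,0,0.01],[0,0,0]]]'
```

```text
clock: 8.45
tool_pos: [0.6441, -0.0551, 0.123]
orientation: [179.9, -0.0, -96.9]
force: [-0.6, -0.1, -3.4]
opening: 0.0334
clock: 8.78
tool_pos: [0.6441, -0.0552, 0.121]
orientation: [179.9, -0.0, -96.9]
force: [0.3, -0.0, -2.6]
opening: 0.0332
```

```bash
python3 -m handwheel '[[[0,0,0.002],[0,0,0]],[[0,0,0.005],[0,0,0]],[[0,0,0.005],[0,0,0]],[[0,0,0.005],[0,0,0]]]'
```

```text
clock: 9.12
tool_pos: [0.6441, -0.0552, 0.1202]
orientation: [180.0, -0.0, -96.9]
force: [0.2, -0.2, -2.5]
opening: 0.0334
```

```bash
python3 -m handwheel '[[[0,0,0.002],[0,0,0]],[[0,0,0.005],[0,0,0]],[[0,0,0.0075],[0,0,0]],[[0,0,0.0075],[0,0,0]]]'
python3 -m handwheel '[[[0,0,0.002],[0,0,0]],[[0,0,0.005],[0,0,0]],[[0,0,0.005],[0,0,0]]]'
```

```text
clock: 9.45
tool_pos: [0.645, -0.0552, 0.1201]
orientation: [-179.9, -0.0, -96.8]
force: [-1.9, -1.0, 5.4]
opening: 0.033
clock: 9.7
tool_pos: [0.6455, -0.0553, 0.12]
orientation: [-179.8, -0.0, -96.8]
force: [-2.0, 0.1, 9.5]
opening: 0.0336
```

```bash
python3 -m handwheel '[[[0,0,0.002],[0,0,0]],[[0,0,0.005],[0,0,0]],[[0,0,0.005],[0,0,0]]]'
```

```text
clock: 9.95
tool_pos: [0.6461, -0.0554, 0.1201]
orientation: [-179.8, -0.0, -96.8]
force: [-3.0, 0.9, 14.9]
opening: 0.0334
```

```bash
python3 -m handwheel '[[[0,0,0.002],[0,0,0]],[[0,0,0.005],[0,0,0]],[[0,0,0.005],[0,0,0]]]'
```

```text
clock: 10.2
tool_pos: [0.6467, -0.0554, 0.1201]
orientation: [-179.7, -0.0, -96.8]
force: [-4.8, 1.1, 19.4]
opening: 0.033
```

The bottle is on the floor at TCP z = 0.120. I'll relax the press, then open.

```bash
python3 -m handwheel '[[[0,0,-0.006],[0,0,0]],[[0,0,-0.012],[0,0,0]],[[0,0,-0.016],[0,0,0]],[[0,0,-0.016],[0,0,0]]]'
python3 -m handwheel '[[[0,0,0],[0,0,0]],[[0,0,0],[0,0,0]],[[0,0,0],[0,0,0]],[[0,0,0],[0,0,0]]]' -0.4
python3 -m handwheel '[[[0,0,-0.05],[0,0,0]],[[0,0,-0.15],[0,0,0]],[[0,0,-0.3],[0,0,0]],[[0,0,-0.45],[0,0,0]],[[0,0,-0.6],[0,0,0]]]'
python3 -m handwheel '[[[0,0,-0.2],[0,0,0]],[[0,0,-0.3],[0,0,0]],[[0,0,-0.3],[0,0,0]]]'
python3 - <<'E'
from h import *
delta([.62,.16,.29],Rz(-97))
s=snapshot("wrist");np.savez("pics/w3.npz",**s);cv2.imwrite("pics/w3.png",s["color"][:,:,::-1])
E
```

```text
clock: 10.53
tool_pos: [0.6447, -0.0552, 0.12]
orientation: [-180.0, -0.0, -96.9]
force: [-0.9, 0.8, 7.9]
opening: 0.0332
clock: 10.87
tool_pos: [0.644, -0.0552, 0.1184]
orientation: [179.9, -0.0, -96.9]
force: [0.5, -0.2, -0.2]
opening: 0.0542
clock: 11.28
tool_pos: [0.6441, -0.0552, 0.2408]
orientation: [180.0, -0.1, -96.9]
force: [1.2, -0.2, 0.4]
opening: 0.061
clock: 11.53
tool_pos: [0.6465, -0.0554, 0.3062]
orientation: [-179.5, 0.0, -96.8]
force: [0.9, -0.1, 0.3]
opening: 0.0615
shift [-1.0535  0.261   0.0794] turn [-0.0014  0.0001  0.0004] | mm [-210.7   52.2   15.9] deg [-0.52  0.03  0.15]
```

View pics/w3.png

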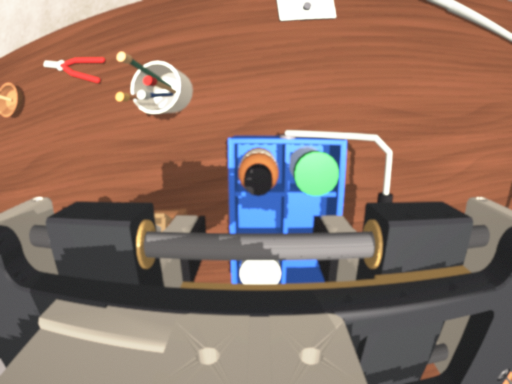

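The wrist view shows bottle A upright in its cell at (258,175), next to the green jar. On to B.

```bash
python3 -m handwheel '[[[-0.15,0.02,0],[0,0,0]],[[-0.35,0.05,0],[0,0,0]],[[-0.55,0.08,0],[0,0,0]],[[-0.75,0.11,0],[0,0,0]],[[-0.95,0.14,0],[0,0,0]]]'
python3 - <<'E'
from h import *
a,rt=tilt(np.radians(-3.8))
delta(np.array([.6087,.2069,.1484])+.09*a,rt)
E
```

```text
clock: 12.0
tool_pos: [0.6385, 0.1384, 0.2984]
orientation: [179.9, -0.1, -96.9]
force: [1.3, -0.6, 0.6]
opening: 0.0616
shift [-0.3348 -0.0363  0.3598] turn [-0.083   0.0021 -0.0085] | mm [-67.   -7.3  72. ] deg [-29.89   0.75  -3.05]
```

```bash
python3 -m handwheel '[[[-0.1,-0.01,0.05],[-0.016,0,-0.002]],[[-0.2,-0.02,0.1],[-0.033,0,-0.004]],[[-0.33,-0.035,0.18],[-0.05,0.001,-0.006]],[[-0.33,-0.035,0.27],[-0.067,0.0015,-0.008]],[[-0.33,-0.035,0.36],[-0.083,0.0021,-0.0085]]]'
python3 -m handwheel '[[[0,0,0],[0,0,0]],[[0,0,0],[0,0,0]],[[0,0,0],[0,0,0]]]'
python3 - <<'E'
from h import *
a,rt=tilt(np.radians(-3.8))
delta(np.array([.6087,.2069,.1484]),rt)
s=snapshot("wrist");cv2.imwrite("pics/w4.png",s["color"][:,:,::-1])
E
```

```text
clock: 12.42
tool_pos: [0.654, 0.2033, 0.2256]
orientation: [149.8, 0.1, -93.6]
force: [0.6, -0.1, 0.9]
opening: 0.0613
clock: 12.67
tool_pos: [0.6544, 0.2012, 0.2259]
orientation: [150.1, -0.1, -93.8]
force: [-0.7, 0.3, 2.0]
opening: 0.0616
shift [-0.014   0.0061  0.4506] turn [-0.0002 -0.0002 -0.    ] | mm [-2.8  1.2 90.1] deg [-0.08 -0.06 -0.01]
```

View pics/w4.png

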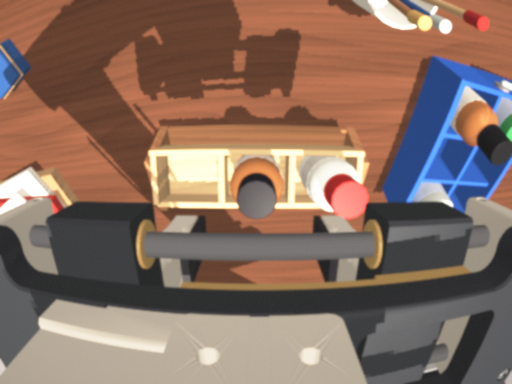

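B's cap is at (257,197), centred between the fingers at columns 180 and 340. Descend.

```bash
python3 -m handwheel '[[[-0.014,0.006,0.1],[0,0,0]],[[-0.014,0.006,0.2],[0,0,0]],[[-0.014,0.006,0.3],[0,0,0]],[[-0.014,0.006,0.38],[0,0,0]],[[-0.014,0.006,0.43],[0,0,0]]]'
python3 -m handwheel '[[[0,0,0],[0,0,0]],[[0,0,0],[0,0,0]],[[0,0,0],[0,0,0]]]'
python3 - <<'E'
from h import *
a,rt=tilt(np.radians(-3.8))
delta(np.array([.6087,.2069,.1484]),rt)
E
```

```text
clock: 13.13
tool_pos: [0.6096, 0.2078, 0.1564]
orientation: [150.4, 0.2, -93.7]
force: [-0.3, 0.0, 0.6]
opening: 0.0614
clock: 13.38
tool_pos: [0.6114, 0.2075, 0.1554]
orientation: [150.3, 0.1, -93.7]
force: [0.5, 0.4, 0.2]
opening: 0.0614
shift [ 0.0038 -0.006   0.037 ] turn [-0.0008  0.0002  0.0003] | mm [ 0.8 -1.2  7.4] deg [-0.3   0.06  0.11]
```

```bash
python3 -m handwheel '[[[0.002,-0.003,0.015],[0,0,0]],[[0.004,-0.006,0.035],[0,0,0]],[[0.004,-0.006,0.035],[0,0,0]],[[0.004,-0.006,0.035],[0,0,0]]]'
python3 -m handwheel '[[[0,0,0],[0,0,0]],[[0,0,0],[0,0,0]],[[0,0,0],[0,0,0]],[[0,0,0],[0,0,0]],[[0,0,0],[0,0,0]]]' 1
python3 -m handwheel '[[[0,0,0],[0,0,0]],[[0,0,0],[0,0,0]]]'
```

```text
clock: 13.72
tool_pos: [0.6078, 0.2065, 0.1457]
orientation: [150.0, -0.0, -93.8]
force: [-0.2, -0.9, -0.7]
opening: 0.0612
clock: 14.13
tool_pos: [0.6079, 0.2066, 0.1462]
orientation: [150.1, 0.0, -93.8]
force: [-0.1, 1.1, 0.7]
opening: 0.0336
clock: 14.3
tool_pos: [0.6079, 0.2067, 0.1462]
orientation: [150.1, 0.0, -93.8]
force: [0.1, -0.0, 0.3]
opening: 0.0332
```

```bash
python3 -m handwheel '[[[0,0,-0.03],[0,0,0]],[[0,0,-0.1],[0,0,0]],[[0,0,-0.2],[0,0,0]],[[0,0,-0.32],[0,0,0]],[[0,0,-0.44],[0,0,0]]]'
python3 -m handwheel '[[[0,0,-0.12],[0,0,0]],[[0,0,-0.24],[0,0,0]],[[0,0,-0.24],[0,0,0]]]'
python3 - <<'E'
from h import *
delta([.57,.16,.34],Rz(-97))
E
```

```text
clock: 14.72
tool_pos: [0.652, 0.2036, 0.2232]
orientation: [150.0, -0.0, -93.8]
force: [1.7, 0.6, -2.5]
opening: 0.0328
clock: 14.97
tool_pos: [0.6783, 0.2014, 0.2679]
orientation: [150.4, 0.1, -93.8]
force: [0.3, 0.1, -1.7]
opening: 0.0331
shift [ 0.2421  0.6362 -0.0542] turn [ 0.0821 -0.0021  0.0087] | mm [ 48.4 127.2 -10.8] deg [29.56 -0.74  3.14]
```

```bash
python3 -m handwheel '[[[0.02,0.12,-0.18],[0.016,0,0.002]],[[0.07,0.24,-0.2],[0.033,0,0.003]],[[0.12,0.38,-0.15],[0.05,0,0.005]],[[0.18,0.5,-0.1],[0.066,-0.001,0.007]],[[0.242,0.636,-0.054],[0.082,-0.002,0.0087]]]'
python3 -m handwheel '[[[0,0,0],[0,0,0]],[[0,0,0],[0,0,0]]]'
python3 - <<'E'
from h import *
delta([.5685,-.046,.32],Rz(-97))
E
```

```text
clock: 15.38
tool_pos: [0.5672, 0.1604, 0.3359]
orientation: [179.9, -0.1, -96.9]
force: [-1.7, 1.8, -0.1]
opening: 0.033
clock: 15.55
tool_pos: [0.5617, 0.158, 0.3397]
orientation: [179.8, 0.0, -96.8]
force: [1.1, 0.6, -1.0]
opening: 0.0335
shift [ 1.0089 -0.155   0.0973] turn [0.0006 0.0001 0.0005] | mm [201.8 -31.   19.5] deg [0.23 0.03 0.19]
```

```bash
python3 -m handwheel '[[[0.15,-0.02,0],[0,0,0]],[[0.35,-0.05,0],[0,0,0]],[[0.55,-0.08,0.02],[0,0,0]],[[0.75,-0.12,0.05],[0,0,0]],[[0.92,-0.14,0.08],[0,0,0]]]'
python3 -m handwheel '[[[0.05,-0.01,0.01],[0,0,0]],[[0.08,-0.015,0.02],[0,0,0]],[[0.08,-0.015,0.02],[0,0,0]],[[0.08,-0.015,0.02],[0,0,0]]]'
python3 - <<'E'
from h import *
delta([.5685,-.046,.30],Rz(-97))
E
```

```text
clock: 15.97
tool_pos: [0.5741, -0.0272, 0.3203]
orientation: [179.6, -0.1, -96.9]
force: [0.5, -0.1, -2.4]
opening: 0.0334
clock: 16.3
tool_pos: [0.5748, -0.0411, 0.3165]
orientation: [179.6, -0.1, -96.9]
force: [-0.3, 0.4, -1.7]
opening: 0.0331
shift [0.0282 0.0276 0.0825] turn [ 0.0012 -0.0003  0.0001] | mm [ 5.6  5.5 16.5] deg [ 0.45 -0.1   0.05]
```

```bash
python3 -m handwheel '[[[0.015,0.015,0.05],[0.001,0,0]],[[0.028,0.028,0.09],[0.001,0,0]],[[0.028,0.028,0.09],[0.001,0,0]],[[0.028,0.028,0.09],[0.001,0,0]]]'
python3 -m handwheel '[[[0,0,0],[0,0,0]]]'
python3 - <<'E'
from h import *
delta([.5685,-.046,.14],Rz(-97))
E
```

```text
clock: 16.63
tool_pos: [0.5677, -0.0457, 0.2988]
orientation: [179.9, -0.1, -96.9]
force: [-0.0, -0.2, -2.8]
opening: 0.0333
clock: 16.72
tool_pos: [0.5683, -0.0459, 0.2995]
orientation: [180.0, -0.1, -96.9]
force: [0.0, 0.7, -1.6]
opening: 0.033
shift [-0.0009 -0.0014  0.7973] turn [ 0.     -0.0003  0.0003] | mm [ -0.2  -0.3 159.5] deg [ 0.01 -0.1   0.12]
```

```bash
python3 -m handwheel '[[[0,0,0.1],[0,0,0]],[[0,0,0.25],[0,0,0]],[[0,0,0.4],[0,0,0]],[[0,0,0.55],[0,0,0]],[[0,0,0.65],[0,0,0]]]'
python3 -m handwheel '[[[0,0,0.03],[0,0,0]],[[0,0,0.06],[0,0,0]],[[0,0,0.08],[0,0,0]],[[0,0,0.1],[0,0,0]],[[0,0,0.1],[0,0,0]]]'
python3 -m handwheel '[[[0,0,0.02],[0,0,0]],[[0,0,0.035],[0,0,0]],[[0,0,0.05],[0,0,0]],[[0,0,0.06],[0,0,0]],[[0,0,0.06],[0,0,0]]]'
```

```text
clock: 17.13
tool_pos: [0.5671, -0.0464, 0.1668]
orientation: [179.9, -0.1, -96.9]
force: [0.4, 0.3, -2.7]
opening: 0.0332
clock: 17.55
tool_pos: [0.5682, -0.0466, 0.1495]
orientation: [-180.0, -0.1, -96.9]
force: [-0.1, -0.0, -2.1]
opening: 0.0334
clock: 17.97
tool_pos: [0.5675, -0.0468, 0.1366]
orientation: [179.9, -0.1, -96.9]
force: [0.7, 0.4, -2.4]
opening: 0.0332
```

```bash
python3 -m handwheel '[[[0,0,0.015],[0,0,0]],[[0,0,0.03],[0,0,0]],[[0,0,0.045],[0,0,0]],[[0,0,0.055],[0,0,0]],[[0,0,0.06],[0,0,0]]]'
python3 -m handwheel '[[[0,0,0.004],[0,0,0]],[[0,0,0.008],[0,0,0]],[[0,0,0.012],[0,0,0]],[[0,0,0.012],[0,0,0]]]'
```

```text
clock: 18.38
tool_pos: [0.5675, -0.0468, 0.1245]
orientation: [179.9, -0.1, -96.9]
force: [0.3, 0.6, -2.8]
opening: 0.0332
clock: 18.72
tool_pos: [0.5677, -0.0468, 0.1225]
orientation: [180.0, -0.1, -96.9]
force: [0.0, 0.2, -1.7]
opening: 0.0325
```

```bash
python3 -m handwheel '[[[0,0,0.003],[0,0,0]],[[0,0,0.006],[0,0,0]],[[0,0,0.009],[0,0,0]],[[0,0,0.009],[0,0,0]]]'
```

```text
clock: 19.05
tool_pos: [0.5677, -0.0468, 0.1207]
orientation: [180.0, -0.1, -96.9]
force: [-0.0, 0.3, -1.9]
opening: 0.0332
```

```bash
python3 -m handwheel '[[[0,0,0.003],[0,0,0]],[[0,0,0.006],[0,0,0]],[[0,0,0.008],[0,0,0]],[[0,0,0.008],[0,0,0]]]'
```

```text
clock: 19.38
tool_pos: [0.5677, -0.0468, 0.1191]
orientation: [180.0, -0.1, -96.9]
force: [-0.4, -0.6, -2.2]
opening: 0.0332
```

```bash
python3 -m handwheel '[[[0,0,0.003],[0,0,0]],[[0,0,0.005],[0,0,0]],[[0,0,0.005],[0,0,0]]]'
```

```text
clock: 19.63
tool_pos: [0.5677, -0.0468, 0.1181]
orientation: [180.0, -0.1, -96.9]
force: [-0.3, 0.4, -2.4]
opening: 0.0334
```

```bash
python3 -m handwheel '[[[0,0,0.003],[0,0,0]],[[0,0,0.005],[0,0,0]],[[0,0,0.005],[0,0,0]]]'
```

```text
clock: 19.88
tool_pos: [0.5681, -0.0469, 0.1178]
orientation: [-180.0, -0.1, -96.9]
force: [-1.0, -0.2, 4.2]
opening: 0.0335
```

```bash
python3 -m handwheel '[[[0,0,0.003],[0,0,0]],[[0,0,0.005],[0,0,0]],[[0,0,0.005],[0,0,0]]]'
```

```text
clock: 20.13
tool_pos: [0.5688, -0.047, 0.1179]
orientation: [-179.9, -0.1, -96.9]
force: [-2.7, -0.7, 10.8]
opening: 0.0332
```

```bash
python3 -m handwheel '[[[0,0,-0.004],[0,0,0]],[[0,0,-0.008],[0,0,0]],[[0,0,-0.008],[0,0,0]]]'
python3 -m handwheel '[[[0,0,0],[0,0,0]],[[0,0,0],[0,0,0]],[[0,0,0],[0,0,0]],[[0,0,0],[0,0,0]]]' -0.4
python3 -m handwheel '[[[0,0,-0.05],[0,0,0]],[[0,0,-0.15],[0,0,0]],[[0,0,-0.3],[0,0,0]],[[0,0,-0.45],[0,0,0]],[[0,0,-0.6],[0,0,0]]]'
python3 - <<'E'
from h import *
delta([.547,-.2225,.20],Rz(-97))
E
```

```text
clock: 20.38
tool_pos: [0.5677, -0.0468, 0.1178]
orientation: [180.0, -0.1, -96.9]
force: [-0.4, 0.6, 1.8]
opening: 0.0328
clock: 20.72
tool_pos: [0.5678, -0.0468, 0.1177]
orientation: [180.0, -0.1, -96.9]
force: [-0.2, 1.0, -0.7]
opening: 0.0546
clock: 21.13
tool_pos: [0.5677, -0.0467, 0.2399]
orientation: [180.0, -0.1, -96.9]
force: [0.8, 0.6, -0.3]
opening: 0.0613
shift [ 0.8845 -0.0035  0.2014] turn [ 0.0001 -0.0003  0.0002] | mm [176.9  -0.7  40.3] deg [ 0.03 -0.11  0.08]
```

```bash
python3 -m handwheel '[[[0.1,0,0],[0,0,0]],[[0.3,0,0],[0,0,0]],[[0.5,0,0],[0,0,0]],[[0.7,0,0],[0,0,0]],[[0.88,0,0.05],[0,0,0]]]'
python3 -m handwheel '[[[0,0,0],[0,0,0]],[[0,0,0],[0,0,0]]]'
python3 - <<'E'
from h import *
delta([.547,-.2225,.055],Rz(-97))
s=snapshot("top");np.savez("pics/t5.npz",**s)
s2=snapshot("wrist");np.savez("pics/w5.npz",**s2);
cv2.imwrite("pics/w5.png",np.vstack([s2["color"],s["color"][120:310]])[:,:,::-1])
E
```

```text
clock: 21.55
tool_pos: [0.5472, -0.2235, 0.2311]
orientation: [-179.8, -0.1, -96.9]
force: [1.8, 0.7, 0.2]
opening: 0.0615
clock: 21.72
tool_pos: [0.5458, -0.2232, 0.2281]
orientation: [179.9, -0.1, -97.1]
force: [-0.1, 0.2, 0.4]
opening: 0.0616
shift [-0.006  -0.007   0.8654] turn [ 0.0002 -0.0003 -0.0004] | mm [ -1.2  -1.4 173.1] deg [ 0.09 -0.11 -0.13]
```

View pics/w5.png

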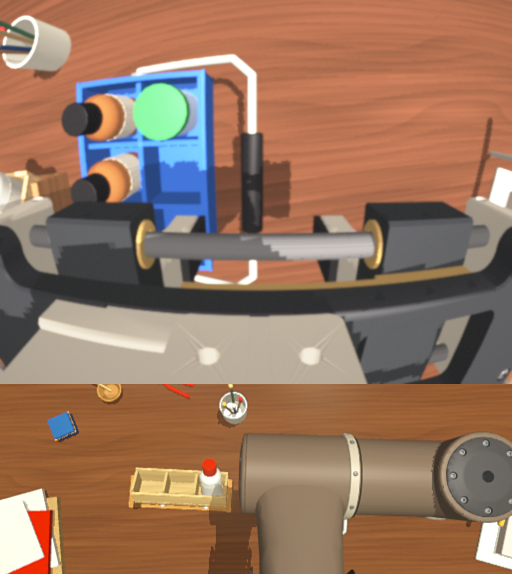

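The wrist view shows both amber bottles in their cells. The handle's grip bar runs vertically at column 252, from row 133 to 232, close to the finger centre line at column 260.

Run:
```python
from h import *
s=np.load("pics/w5.npz")
a=onplane(s,252.5,134,.062);b=onplane(s,252,228,.062);print(a,b,np.degrees(np.arctan2(*(a-b)[[1,0]])))
psi=np.radians(-7);print("mid from far end",a[:2]-.05*np.array([np.cos(psi),np.sin(psi)]))
```

```text
[ 0.59016119 -0.2208435   0.062     ] [ 0.48011526 -0.20611495  0.062     ] -7.623167525722214
mid from far end [ 0.54053389 -0.21475003]
```

Run:
```python
from h import *
s=np.load("pics/w5.npz");M=cv2.Rodrigues(np.array(s["rvec"],float))[0]
for u,v in((252,150),(252,180),(252,210)):
    o,d=wray(s,u,v);print("wrist",o+d*s["z_map"][v,u]/(M@d)[2])
for n,pts in(("top",((348,215),(348,225),(347,235))),("scene",((152,155),(151,165),(150,175)))):
    w,_=cloud(np.load(f"pics/{n}0.npz"))
    for u,v in pts:print(n,w[v,u-5:u+6][np.argsort(-w[v,u-5:u+6,2])[:2]])
```

```text
wrist [ 0.57864661 -0.21997149  0.11637453]
wrist [ 0.55026002 -0.21635265  0.11690842]
wrist [ 0.52011012 -0.21242469  0.11568313]
top [[ 0.57010089 -0.21182849  0.11801335]
 [ 0.57004449 -0.21436473  0.11787732]]
top [[ 0.54523932 -0.20744973  0.12049013]
 [ 0.54508918 -0.2155653   0.11788754]]
top [[ 0.52053608 -0.20657771  0.11884494]
 [ 0.52057881 -0.20446158  0.11728933]]
scene [[ 0.52441097 -0.21014544  0.11660194]
 [ 0.5239486  -0.21254257  0.11638032]]
scene [[ 0.55358107 -0.21420629  0.11632526]
 [ 0.55264078 -0.22114674  0.11617332]]
scene [[ 0.58143891 -0.22254515  0.11642877]
 [ 0.58188419 -0.21806012  0.11630391]]
```

The bar's top is at z = 0.117, so its centre is at about (0.548, -0.2155, 0.106). The handle is already about 19° up, not level. I'll descend on it there.

```bash
python3 - <<'E'
from h import *
delta([.548,-.2155,.101],Rz(-97))
E
python3 -m handwheel '[[[-0.02,0,0.1],[0,0,0]],[[-0.03,0,0.25],[0,0,0]],[[-0.036,0,0.4],[0,0,0]],[[-0.036,0,0.52],[0,0,0]],[[-0.036,0,0.61],[0,0,0]]]'
python3 -m handwheel '[[[0,0,0],[0,0,0]],[[0,0,0],[0,0,0]],[[0,0,0],[0,0,0]]]'
python3 - <<'E'
from h import *
delta([.548,-.2155,.101],Rz(-97))
E
```

```text
shift [-0.0312 -0.0032  0.6382] turn [ 0.     -0.0003  0.0001] | mm [ -6.2  -0.6 127.6] deg [ 0.02 -0.1   0.03]
clock: 22.23
tool_pos: [0.5471, -0.2127, 0.1046]
orientation: [179.9, -0.1, -96.8]
force: [0.3, 0.6, -0.3]
opening: 0.0616
clock: 22.48
tool_pos: [0.5487, -0.2139, 0.1078]
orientation: [-179.9, -0.1, -96.8]
force: [0.9, -0.0, 0.7]
opening: 0.0612
shift [0.0085 0.0027 0.034 ] turn [-0.0002 -0.0003  0.0004] | mm [1.7 0.5 6.8] deg [-0.08 -0.12  0.16]
```

```bash
python3 -m handwheel '[[[0.008,0,0.015],[0,0,0]],[[0.008,0,0.034],[0,0,0]],[[0.008,0,0.034],[0,0,0]],[[0.008,0,0.034],[0,0,0]]]'
python3 -m handwheel '[[[0,0,0],[0,0,0]],[[0,0,0],[0,0,0]],[[0,0,0],[0,0,0]],[[0,0,0],[0,0,0]],[[0,0,0],[0,0,0]]]' 1
python3 -m handwheel '[[[0,0,0],[0,0,0]],[[0,0,0],[0,0,0]],[[0,0,0],[0,0,0]]]'
```

```text
clock: 22.82
tool_pos: [0.5472, -0.2161, 0.0996]
orientation: [180.0, -0.1, -96.9]
force: [0.2, -0.2, -1.4]
opening: 0.0614
clock: 23.23
tool_pos: [0.5472, -0.216, 0.0994]
orientation: [180.0, -0.1, -96.9]
force: [-0.4, -0.5, -0.3]
opening: 0.0338
clock: 23.48
tool_pos: [0.5472, -0.2156, 0.0992]
orientation: [180.0, -0.1, -96.9]
force: [0.9, 1.7, -0.7]
opening: 0.0206
```

```bash
python3 -m handwheel '[[[-0.009,0,-0.024],[0,0,0]],[[-0.019,0,-0.048],[0,0,0]],[[-0.03,0,-0.072],[0,0,0]],[[-0.042,0,-0.096],[0,0,0]],[[-0.055,0,-0.12],[0,0,0]]]'
python3 -m handwheel '[[[-0.02,0,-0.03],[0,0,0]],[[-0.041,0,-0.06],[0,0,0]],[[-0.063,0,-0.09],[0,0,0]],[[-0.086,0,-0.118],[0,0,0]],[[-0.111,0,-0.145],[0,0,0]]]'
python3 - <<'E'
from h import *
print(get_obs()["force"],get_obs()["moment"])
E
```

```text
clock: 23.9
tool_pos: [0.5484, -0.2051, 0.124]
orientation: [180.0, -0.1, -96.9]
force: [1.9, -2.4, -3.6]
opening: 0.02
clock: 24.32
tool_pos: [0.5511, -0.1842, 0.1543]
orientation: [-180.0, -0.2, -96.9]
force: [-1.6, -8.2, 2.7]
opening: 0.0177
[-1.57641637 -8.24049452  2.66991835] [-3.23794981  0.59676958 -0.02389527]
```

Run:
```python
from h import *
s=snapshot("scene");w,h=cloud(s);np.savez("pics/s6.npz",**s)
i=s["color"][90:250,90:300,::-1];cv2.imwrite("pics/s6.png",cv2.resize(i,None,fx=3,fy=3,interpolation=cv2.INTER_CUBIC))
print(get_obs()["opening"])
```

```text
0.017828659599740178
```

View pics/s6.png

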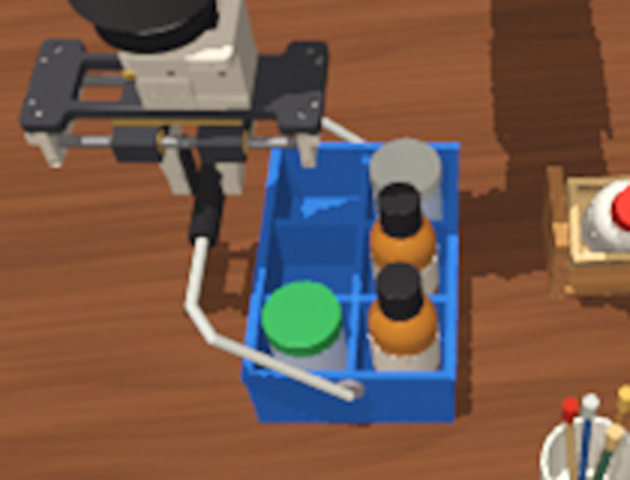

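The scene crop shows both bottles upright in their cells and the bar between the fingers, with its free end near crop (205,220). I'll check how high it has come.

Run:
```python
from h import *
w,_=cloud(np.load("pics/s6.npz"))
psi=np.radians(-7);Rc=np.array([[np.cos(psi),-np.sin(psi)],[np.sin(psi),np.cos(psi)]])
for u,v in((158,165),(159,160),(158,168)):
    r=w[v,u-5:u+6];k=np.argsort(-r[:,2])[:3]
    for p in r[k]:
        q=Rc.T@(p[:2]-[.564,-.0835]);print((u,v),p,"local",q,"ang",np.degrees(np.arctan2(p[2]-.06,-q[1])),"rad",np.hypot(p[2]-.06,q[1]))
q=Rc.T@(get_obs()["tool_pos"][:2]-[.564,-.0835]);print(q)
```

```text
(158, 165) [ 0.59615656 -0.19303492  0.16880955] local [ 0.04526582 -0.10479956] ang 46.07546112721433 rad 0.15107106394177072
(158, 165) [ 0.59610955 -0.18894529  0.1681116 ] local [ 0.04472076 -0.10074615] ang 47.01972098447046 rad 0.14777653672329027
(158, 165) [ 0.59528121 -0.18711874  0.16674218] local [ 0.043676   -0.09903416] ang 47.145194628471714 rad 0.14560789071109884
(159, 160) [ 0.58204929 -0.19339519  0.16827026] local [ 0.03130761 -0.10687639] ang 45.37119730371507 rad 0.1521348475075268
(159, 160) [ 0.58186578 -0.18513648  0.16679077] local [ 0.03011898 -0.0987016 ] ang 47.25427431825212 rad 0.14541758867687177
(159, 160) [ 0.58108091 -0.18951033  0.16645127] local [ 0.029873   -0.10313851] ang 45.90553767759167 rad 0.14822086672104348
(158, 168) [ 0.60265047 -0.19335942  0.16676944] local [ 0.05175087 -0.10433023] ang 45.66200903490751 rad 0.14927997275701266
(158, 168) [ 0.60101094 -0.19793539  0.16530953] local [ 0.05068124 -0.1090719 ] ang 43.994567291377905 rad 0.15161390638136257
(158, 168) [ 0.6014993  -0.19164751  0.16496359] local [ 0.05039965 -0.10277138] ang 45.604614420167884 rad 0.1468989870432713
[-0.00037885 -0.10079702]
```

The bar is at about 45° and following the fingers. Continuing the arc to upright.

```bash
python3 -m handwheel '[[[-0.04,0,-0.037],[0,0,0]],[[-0.084,0,-0.071],[0,0,0]],[[-0.13,0,-0.102],[0,0,0]],[[-0.177,0,-0.129],[0,0,0]],[[-0.227,0,-0.152],[0,0,0]]]'
python3 -m handwheel '[[[-0.052,0,-0.019],[0,0,0]],[[-0.105,0,-0.034],[0,0,0]],[[-0.159,0,-0.045],[0,0,0]],[[-0.213,0,-0.052],[0,0,0]],[[-0.268,0,-0.0535],[0,0,0]]]'
python3 -m handwheel '[[[0,0,0],[0,0,0]],[[0,0,0],[0,0,0]],[[0,0,0],[0,0,0]]]'
python3 - <<'E'
from h import *
s=snapshot("scene");w,h=cloud(s);np.savez("pics/s7.npz",**s)
psi=np.radians(-7);Rc=np.array([[np.cos(psi),-np.sin(psi)],[np.sin(psi),np.cos(psi)]])
q=Rc.T@(get_obs()["tool_pos"][:2]-[.564,-.0835]);print(q)
i=s["color"][90:250,90:300,::-1];cv2.imwrite("pics/s7.png",cv2.resize(i,None,fx=3,fy=3,interpolation=cv2.INTER_CUBIC))
E
```

```text
clock: 24.78
tool_pos: [0.5568, -0.1407, 0.1872]
orientation: [-179.9, -0.4, -96.9]
force: [-6.9, -11.1, 21.3]
opening: 0.0137
clock: 25.2
tool_pos: [0.5642, -0.0871, 0.2019]
orientation: [-179.6, -0.4, -96.8]
force: [-18.3, -1.9, 49.8]
opening: 0.0075
clock: 25.45
tool_pos: [0.5644, -0.0856, 0.2022]
orientation: [-179.6, -0.2, -96.8]
force: [-18.7, 3.0, 48.3]
opening: 0.0069
[ 0.00064789 -0.0020328 ]
```

View pics/s7.png

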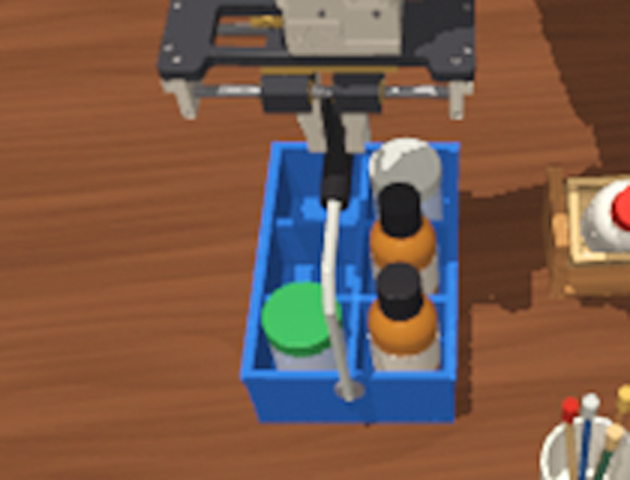

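The crop shows the handle nearly upright, but the opening has dropped to 7 mm and there is 48 N of upward force on the tool, so the bar is no longer seated cleanly. I'll measure the bar before moving.

Run:
```python
from h import *
w,_=cloud(np.load("pics/s7.npz"));print(get_obs()["force"],get_obs()["tool_pos"],get_obs()["opening"])
psi=np.radians(-7);Rc=np.array([[np.cos(psi),-np.sin(psi)],[np.sin(psi),np.cos(psi)]])
for cx,cy in((335,190),(337,165),(333,140),(330,120),(325,100),(332,230),(328,290)):
    u,v=90+cx//3,90+cy//3;r=w[v,u-4:u+5];k=np.argsort(-r[:,2])[:4];p=np.median(r[k],0)
    q=Rc.T@(p[:2]-[.564,-.0835]);print((u,v),p.round(3),"local",q.round(3),"ang",np.degrees(np.arctan2(p[2]-.06,-q[1])).round(1),"rad",np.hypot(p[2]-.06,q[1]).round(3))
s=snapshot("wrist");cv2.imwrite("pics/w7.png",s["color"][:,:,::-1])
```

```text
[-18.53518703   3.50090574  49.1264976 ] [ 0.56439532 -0.0855966   0.20214146] 0.006986020880314375
(201, 153) [ 0.609 -0.092  0.21 ] local [ 0.046 -0.003] ang 89.0 rad 0.15
(202, 145) [ 0.588 -0.089  0.211] local [ 0.025 -0.002] ang 89.2 rad 0.151
(201, 136) [ 0.578 -0.087  0.227] local [ 0.014 -0.002] ang 89.2 rad 0.167
(200, 130) [ 0.577 -0.092  0.244] local [ 0.014 -0.007] ang 87.7 rad 0.185
(198, 123) [ 0.606 -0.083  0.293] local [0.041 0.006] ang 91.5 rad 0.234
(200, 166) [ 0.636 -0.096  0.203] local [ 0.073 -0.004] ang 88.6 rad 0.143
(199, 186) [ 0.679 -0.101  0.194] local [ 0.116 -0.003] ang 88.5 rad 0.134
```

View pics/w7.png

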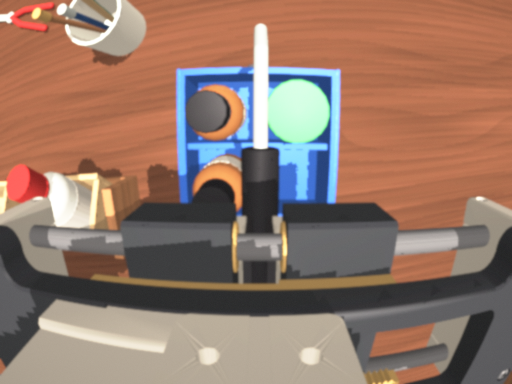

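The wrist view shows the bar (column 260) between the fingers, and the depth data puts it upright at about 89°. The tool is pressing down roughly 9 mm past it, so I'll unload before releasing.

```bash
python3 -m handwheel '[[[0,0,-0.007],[0,0,0]],[[0,0,-0.014],[0,0,0]],[[0,0,-0.02],[0,0,0]],[[0,0,-0.02],[0,0,0]]]'
python3 -m handwheel '[[[0,0,-0.007],[0,0,0]],[[0,0,-0.013],[0,0,0]],[[0,0,-0.013],[0,0,0]]]'
```

```text
clock: 25.88
tool_pos: [0.5652, -0.0854, 0.2037]
orientation: [-179.6, -0.2, -96.8]
force: [-7.9, 1.2, 30.3]
opening: -0.0
clock: 26.13
tool_pos: [0.5652, -0.085, 0.204]
orientation: [-179.7, -0.1, -96.9]
force: [-2.1, -0.7, 16.5]
opening: 0.0005
```

```bash
python3 -m handwheel '[[[0,0,-0.006],[0,0,0]],[[0,0,-0.012],[0,0,0]],[[0,0,-0.012],[0,0,0]],[[0,0,-0.012],[0,0,0]]]'
python3 - <<'E'
from h import *
s=snapshot("scene");i=s["color"][115:175,165:240,::-1];cv2.imwrite("pics/s8.png",cv2.resize(i,None,fx=8,fy=8,interpolation=cv2.INTER_CUBIC));np.savez("pics/s8.npz",**s)
E
```

```text
clock: 26.47
tool_pos: [0.5642, -0.0845, 0.2041]
orientation: [-179.9, -0.1, -96.9]
force: [0.1, 0.4, 10.3]
opening: 0.0007
```

View pics/s8.png

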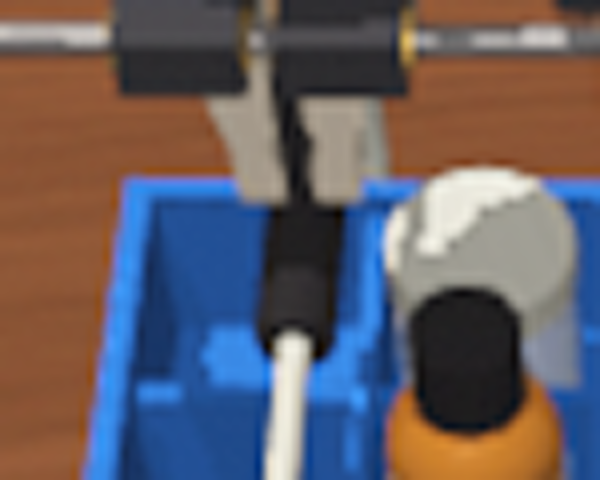

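```bash
cat >> h.py <<'E'
def bar(s,pts):
    w,_=cloud(s);psi=np.radians(-7);Rc=np.array([[np.cos(psi),-np.sin(psi)],[np.sin(psi),np.cos(psi)]])
    for u,v in pts:
        for p in w[v,u-5:u+6]:
            if p[2]>.12:
                q=Rc.T@(p[:2]-[.564,-.0835]);print((u,v),p.round(4),"local",q.round(4),"ang",np.degrees(np.arctan2(p[2]-.06,-q[1])).round(1),"rad",np.hypot(p[2]-.06,q[1]).round(3))
E
python3 - <<'E'
from h import *
bar(np.load("pics/s8.npz"),((202,154),(202,148),(202,143),(200,135)))
E
```

```text
(202, 154) [ 0.6081 -0.0993  0.2072] local [ 0.0457 -0.0103] ang 86.0 rad 0.148
(202, 154) [ 0.611  -0.097   0.2105] local [ 0.0483 -0.0077] ang 87.1 rad 0.151
(202, 154) [ 0.611  -0.095   0.2102] local [ 0.0481 -0.0057] ang 87.8 rad 0.15
(202, 154) [ 0.612  -0.0929  0.2112] local [ 0.0488 -0.0035] ang 88.7 rad 0.151
(202, 154) [ 0.6118 -0.0909  0.2106] local [ 0.0483 -0.0015] ang 89.4 rad 0.151
(202, 154) [ 0.6104 -0.089   0.2086] local [0.0467 0.0002] ang 90.1 rad 0.149
(202, 154) [ 0.6104 -0.087   0.2082] local [0.0464 0.0022] ang 90.9 rad 0.148
(202, 154) [ 0.6102 -0.085   0.2077] local [0.046  0.0042] ang 91.6 rad 0.148
(202, 154) [ 0.6078 -0.0831  0.2045] local [0.0434 0.0057] ang 92.3 rad 0.145
(202, 154) [ 0.6054 -0.0812  0.2013] local [0.0408 0.0073] ang 93.0 rad 0.141
(202, 148) [ 0.5904 -0.0987  0.2052] local [ 0.028  -0.0119] ang 85.3 rad 0.146
(202, 148) [ 0.5933 -0.0964  0.2084] local [ 0.0307 -0.0092] ang 86.4 rad 0.149
(202, 148) [ 0.5964 -0.0941  0.2117] local [ 0.0334 -0.0066] ang 87.5 rad 0.152
(202, 148) [ 0.5946 -0.0922  0.2093] local [ 0.0315 -0.0049] ang 88.1 r
[... 1436 characters left out ...]
[ 0.5774 -0.0972  0.2307] local [ 0.0149 -0.0119] ang 86.0 rad 0.171
(200, 135) [ 0.5758 -0.0953  0.2288] local [ 0.0132 -0.0103] ang 86.5 rad 0.169
(200, 135) [ 0.5757 -0.0913  0.2281] local [ 0.0125 -0.0063] ang 87.9 rad 0.168
(200, 135) [ 0.5765 -0.0892  0.2287] local [ 0.0131 -0.0041] ang 88.6 rad 0.169
(200, 135) [ 0.5743 -0.0873  0.2261] local [ 0.0107 -0.0025] ang 89.1 rad 0.166
(200, 135) [ 0.575  -0.0852  0.2266] local [ 0.0111 -0.0004] ang 89.9 rad 0.167
(200, 135) [ 0.5782 -0.083   0.2299] local [0.0141 0.0022] ang 90.8 rad 0.17
(200, 135) [ 0.5791 -0.0809  0.2305] local [0.0147 0.0044] ang 91.5 rad 0.171
(200, 135) [ 0.5789 -0.0789  0.2301] local [0.0142 0.0064] ang 92.1 rad 0.17
```

The handle is at about 89.5°, and the closed fingers are resting on the bar. I'll raise the tool straight off it.

```bash
python3 -m handwheel '[[[0,0,-0.006],[0,0,0]],[[0,0,-0.012],[0,0,0]],[[0,0,-0.018],[0,0,0]],[[0,0,-0.018],[0,0,0]]]'
python3 -m handwheel '[[[0,0,-0.01],[0,0,0]],[[0,0,-0.02],[0,0,0]],[[0,0,-0.03],[0,0,0]],[[0,0,-0.03],[0,0,0]]]'
```

```text
clock: 26.85
tool_pos: [0.5629, -0.0845, 0.2056]
orientation: [179.9, -0.1, -96.9]
force: [0.4, 0.1, 0.4]
opening: 0.0003
clock: 27.18
tool_pos: [0.5635, -0.0846, 0.2123]
orientation: [180.0, -0.1, -96.9]
force: [0.8, -0.8, 0.3]
opening: 0.0004
```

```bash
python3 -m handwheel '[[[0,0,-0.05],[0,0,0]],[[0,0,-0.2],[0,0,0]],[[0,0,-0.35],[0,0,0]],[[0,0,-0.5],[0,0,0]],[[0,0,-0.6],[0,0,0]]]'
python3 -m handwheel '[[[0.15,0.1,0],[0,0,0]],[[0.35,0.2,0],[0,0,0]],[[0.55,0.3,0],[0,0,0]],[[0.75,0.4,0],[0,0,0]],[[0.9,0.5,0],[0,0,0]]]'
python3 -m handwheel '[[[0,0,0],[0,0,0]],[[0,0,0],[0,0,0]],[[0,0,0],[0,0,0]]]'
python3 - <<'E'
from h import *
s=snapshot("scene");np.savez("pics/s9.npz",**s);cv2.imwrite("pics/s9.png",cv2.resize(s["color"][90:280,90:400,::-1],None,fx=2.5,fy=2.5,interpolation=cv2.INTER_CUBIC))
w,h=cloud(s);psi=np.radians(-7);Rc=np.array([[np.cos(psi),-np.sin(psi)],[np.sin(psi),np.cos(psi)]])
H,S,V=h[...,0],h[...,1],h[...,2];z=w[...,2]
q=(w[...,:2]-[.564,-.0835])@Rc
m=(abs(q[...,0])<.045)&(abs(q[...,1])<.06)&(z>.185)&(z<.23);print("bar",m.sum(),q[m].min(0),q[m].max(0),q[m].mean(0),z[m].max())
for nm,mm in(("caps",(V<75)&(z>.115)&(z<.15)&(abs(q[...,0])<.12)&(q[...,1]>.0)&(q[...,1]<.08)),):
    k,l,st,c=cv2.connectedComponentsWithStats(mm.astype(np.uint8))
    for i in range(1,k):
        if st[i,4]>15:print(nm,st[i,4],q[l==i].mean(0),q[l==i].min(0),q[l==i].max(0),z[l==i].max())
b=(H>100)&(H<125)&(S>130)&(z>.066)&(z<.085)&(w[...,0]>.3)&(w[...,0]<.7)&(abs(w[...,1])<.4)
print("carrier",cv2.minAreaRect(w[b][:,:2].astype(np.float32)))
E
```

```text
clock: 27.6
tool_pos: [0.5639, -0.0847, 0.3359]
orientation: [-179.8, -0.1, -96.9]
force: [-0.1, -0.9, 0.5]
opening: 0.0006
clock: 28.02
tool_pos: [0.4434, -0.2496, 0.333]
orientation: [-180.0, -0.1, -96.9]
force: [0.3, -1.0, 1.5]
opening: 0.0005
clock: 28.27
tool_pos: [0.4445, -0.2485, 0.3328]
orientation: [-180.0, -0.1, -97.0]
force: [0.6, -0.3, 0.1]
opening: 0.0004
bar 327 [-0.04472141 -0.01361674] [0.04478397 0.00843291] [ 0.00192292 -0.00150035] 0.21244877053287925
caps 209 [0.00347072 0.03683284] [-0.01822585  0.02122526] [0.01596856 0.05132033] 0.14312343036524705
caps 230 [0.07833471 0.03964904] [0.05804002 0.02471806] [0.09022071 0.05462976] 0.1430164223396448
carrier ((0.5652497410774231, -0.08599517494440079), (0.16227063536643982, 0.23717902600765228), 82.96260070800781)
```

Run:
```python
from h import *
print(get_obs()["force"],get_obs()["clock"]);print(close_job())
```

```text
[ 0.07222398  0.33797466 -0.02437742] 28.3167
the job is handed in; nothing more can be done
None
```

I moved both amber bottles into their own empty +y cells of the carrier (x = 76 mm and x = 0). I then swung the handle upright and let go, and handed the job in at 28.3 s of the 69 s allowed.

**Last checks (scene camera depth):**
- **Bottles:** the cap centres are at carrier coordinates (78, 40) mm and (3, 37) mm. The cap tops are at 143 mm against the expected 141 mm, so both stand upright on the cell floors.
- **Handle:** the grip centre is about 2.6 mm to the -y side of the turning axis, which puts it within about 1° of straight up. The camera's own offset accounts for most of that.
- **Carrier:** it is where it stood at the start, to within the measuring error.
- **Robot:** it is clear of everything, with wrist force near zero.

**What did not go cleanly:**
- **First bottle:** I pressed it onto its cell floor with up to about 19 N before backing off. The second peaked at about 11 N.
- **Handle:** it was already about 19° up at the start, not folded level. Near the top the bar slipped out of the grip and the fingers pressed on it with about 50 N at the wrist. I eased that off and lifted straight away. I could not tell from the readings exactly how the fingers sat on the bar. If that counts as the gripper's body pressing, it is over the 40 N limit.
- **Not re-checked at the end:** I saw the white bottle, jars and brush pot in place in earlier pictures, but did not measure them again. The final picture could not be viewed because the 12-picture limit was reached.

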